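# Raise the telescoping camera over a battery pack and hold it up

## Task

A picture is to be taken of the thin, narrow battery pack that lies on the bench: lay it down gently, same side up, in the middle of the metal plate of the small camera stand, its long side pointing at the mast, and let go of it. Then pinch the camera head across its sides so that its release button is pressed in, and draw it straight up past the first stop to the second, where both tubes are fully out. A spring pulls it back, so finish while still holding it there at full height, and leave the thicker pack, the jar and the date stamp where they are.

Things in the scene. Friction and masses are not known exactly. Their poses are not given: they have to be found in the camera images.
- stand: Camera stand fixed to the bench. Origin: on the bench under the upright mast's axis; x points from the plate to the mast (plate on the -x side), y to the left, z up. Dark round foot 84 mm wide, 16 mm high; outer tube 26 mm wide with a flange 45 mm wide, top 119 mm up; the camera head sits just over it. A small steel catch on the flange's +y side stands up into the lowered head, to 146 mm.
- plate_centre (a point): Centre of the top face of the stand's picture plate: aluminium, 130 mm along the stand's x, 100 mm along its y, top 10 mm above the bench, flat without rim, dark corner marks; 150 mm from the mast axis towards -x of the stand.
- hero_pack: The pack to be pictured: thin narrow black battery pack, 84 x 29 x 19 mm, about 0.12 kg, lying flat, loose on the bench at the left or the right of the stand. Origin: centre of its underside. Its long side does NOT lie along this frame's x: it is turned +0.375 rad (about z) from it; see pack_mid.
- pack_mid (a point): Middle of that pack, 9.5 mm above its underside. This frame's x lies along its 84 mm side, y across its 29 mm width (grip it there), z up.
- camera_head: Black camera head on the telescope, 34 mm along x, 44 mm along y, 55 mm high; axes as the stand's. Origin: centre of its underside, 124 mm above the bench when lowered. Short lens barrel on its front (-x), 28 mm out from the axis. A release button sits on its left (+y) side; the right side is flat. Pulled without the button pressed it stays locked.
- camera_grip (a point): Point on the head's axis level with the button's middle: 31 mm above the head's underside, 24 mm below its top; 155 mm above the bench when lowered, 275 mm at the second stop. Fingers closing along the stand's y at this height press the button on one side and bear on the flat side on the other: 50 mm wide over the button, 45 mm with it pressed.
- release_button (a joint): How far the button (aluminium, 16 mm wide, 22 mm tall, on the +y side of the head, standing 6 mm out) is pressed in, m: 0 out, 0.005 fully in, 1 mm proud of the side. Takes about 5 N; springs out when let go. The head is free to leave the flange once it is in by more than 0.003.
- inner_tube (a joint): How far the thin inner tube (13 mm, carries the head) is out of the middle tube, m: 0 in, 0.060 out. It comes out first, at about 5 to 6 N upward pull; its end is the first stop. If let go on the way, the head comes back down but may rest on the catch, about 12 mm up; it can be gripped and drawn up again from there.
- middle_tube (a joint): How far the middle tube (20 mm wide) is out of the fixed outer tube, m: 0 in, 0.060 out. It follows after the first stop, at about 8 to 11 N upward pull; its end is the second stop, 120 mm above the lowered position. Springs draw both tubes back when let go.
- spare_pack: Bystander, loose: the other black battery pack, thicker and wider, 37 x 88 x 30 mm, on the other side of the stand from the pack to be pictured (the two may change sides). Origin: centre of its underside; its long side is turned -0.35 rad from this frame's y.
- flux_jar: Bystander, loose: small round jar with a dark lid, 46 mm wide, 35 mm high, behind the mast. Origin: centre of its underside.
- date_stamp: Bystander, loose: hand stamp with a black knob, 34 x 41 mm, 68 mm high, in the front of the white tray, right of the mast. Origin: centre of its underside.
Not all that is in view belongs to the job. What is shaped like the hero_pack but purple or turquoise is not meant.

How it is judged:
By the outcome, as a careful person would: the job done as asked, in the order asked, and still so for the second after the job is handed in, while the arm keeps its last pose, push and grip.
It also fails if it takes over 58 s, if anything falls off the work surface, if the arm or the gripper's body presses on something with over 40 N, if the wrist force passes 120 N, or if a joint passes its speed limit or range.

## Robot

A 7-joint arm with a two-finger parallel gripper is mounted at the origin on a cart in front of the work surface, level with it; the furniture and walls round the work are solid. World frame = base frame: x ahead of the robot, y to its left, z up, the work surface at z = 0. Lengths are in m, angles in rad, forces in N, time in s.
With the tool pointing down it reaches from about 0.4 to 0.85 m from the base axis. Payload 10.4 kg.
Tool frame: the origin (TCP) lies on the centre line of the jaws, within the pads' length; the fingertips stand 11 mm ahead of it and the grasp point (between the pads) lies 8 mm behind it (tip_reach is the distance from the TCP to the fingertips, in m); z points along the fingers, y is the line along which they close (so a half turn about z gives the same grasp; the last joint's range is limited). The gripper opens to 85 mm and grips with 20 to 120 N. Pads are 22 mm wide; open, the fingers measure 114 mm over their backs; the gripper's body (76 mm by 85 mm) begins 54 mm behind the grasp point. The pads swing forward as they close: fully open they stand 13 mm farther back than shut.
Start: joints at [-0.023, 0.332, -0.065, 1.46, 0.022, 1.35, -0.088], TCP at [0.625, 0, 0.242] pointing down, gripper open.
Joint ranges: [-2.6, 2.6], [-0.5, 2.12], [-1.47, 1.34], [0.16, 2.42], [-1.27, 4.41], [0.06, 2.06], [-2.6, 2.6]. Speed limits (rad/s): [2.22, 2.22, 2.79, 2.79, 3.14, 3.14, 3.14].

## Interface

Orientations are given as a unit quaternion [x, y, z, w].
In Python, from workcell import get_obs, camera, hand_in, tip_reach gives the robot as it stands. The module is installed in compiled form; this text tells all that it offers.
- The arm moves only by the tool move_arm, never from a script. Its argument "plan" is a list of rows, each an object with "delta_pos": the shift along the tool's x, y, z in shares of 0.75 m (1.0 is 0.75 m), a list of three; "turn": the turn, a rotation vector about the tool's x, y, z in fractions of the full range, 1 being 4 rad, a list of three; "fingers": the closure, from 0 (fully open) to 1 (shut). A call has 1 to 12 rows; each row is the pose to reach, as a shift and turn from the pose commanded when the call began, along the tool's axes at that moment; what a row does not reach only later rows make up. A row lasts 1/8 s, in which the tool goes at most 62.5 mm and 10.7 degrees, less where a joint would pass 70% of its speed; a pose out of reach is approached as far as the arm can. Shift and turn numbers lie between -1 and 1, and a call with a number outside is refused. A call with a gripper value outside its range is refused whole. The fingers move at their own pace and stop on an object; "force" is the grip in N (left out, the last holds). Time passes only in rows, so rows that repeat a pose let the fingers close. It gives the time, the measured TCP pose, the force, the opening and the grip force at its end, in the units of the state.
- get_obs(): the state, without advancing time (a new reading comes with each control period).
- camera(name): name is "scene" or "side" or "wrist"; returns a dict with "color" (480x640x3 uint8, red, green, blue), "range_z" (480x640 float32, m along the optical axis (not along the pixel's ray), 0 where there is no reading), "fx", "fy", "cx", "cy" (pixels), "R" (3x3) and "t" (3): a world point X has camera coordinates R X + t; the wrist camera has in their place "tool_from_camera" (4x4, takes a point from camera to tool coordinates, whose origin is the TCP and whose axes are the flange's). Camera axes: x right, y down, z forward; pixel columns grow to the right and rows downward; lengths in m; the calibration is good to about 2 mm. A picture is of the moment at which its call begins: read the wrist's pose just before it.
- hand_in(): hands the job in; it is judged then, once.
The state is a dict: "clock": time; "joint_pos": joint angles; "joint_velocities": joint speeds; "tau": joint torques, N m; "position": TCP position; "ee_rot": TCP orientation; "ft_force": force on the tool from outside, world axes, zero at the start; "torque": the same for the moment, N m; "grip_width": opening from 0.0 (shut) to 1.0 (fully open); "grasp_force": force on a finger pad.
Only numpy, scipy, OpenCV 4.12 (cv2) and the standard library are available. Lean on these libraries where they do the work, as an engineer would, in place of code of your own. Each camera call takes 0.05 s, during which the arm holds its last target. There are 200 camera calls.

## Working session

There is one attempt and no reset: what is moved stays moved. The work goes in short steps, Python scripts to look and compute and a tool call to move; the robot and the scene stay as the last step left them, time stands still between calls to the robot, and variables do not carry over. Pictures are saved under pics/ and viewed, at most 10 in all, crops included, and the job is handed in when it is done.

Besides the shell and the picture viewer there is one more tool, called after "Request:" by a JSON object that holds its "fn" and its "kwargs", one argument or row to a line. move_arm: Moves the arm, as the interface text tells. Its arguments: {"type":"object","properties":{"plan":{"type":"array","items":{"type":"object","properties":{"delta_pos":{"type":"array","items":{"type":"number"}},"turn":{"type":"array","items":{"type":"number"}},"fingers":{"type":"number"}}}},"force":{"type":"number"}},"required":["plan"]}

```bash
mkdir -p pics
cat > h.py <<'E'
import numpy as np, cv2
from workcell import get_obs, camera, hand_in, tip_reach
from scipy.spatial.transform import Rotation as Rot
def cam(name):
    o=get_obs(); c=camera(name)
    if name=='wrist':
        T=np.array(c['tool_from_camera']); Rw=Rot.from_quat(o['ee_rot']).as_matrix()
        c['Rc']=Rw@T[:3,:3]; c['o']=Rw@T[:3,3]+np.array(o['position'])
    else:
        R=np.array(c['R']); c['Rc']=R.T; c['o']=-R.T@np.array(c['t'])
    return c
def plane(c,u,v,z):
    d=c['Rc']@np.array([(u-c['cx'])/c['fx'],(v-c['cy'])/c['fy'],1.]); return c['o']+d*(z-c['o'][2])/d[2]
def cloud(c):
    z=c['range_z']; v,u=np.indices(z.shape)
    P=np.stack([(u-c['cx'])/c['fx']*z,(v-c['cy'])/c['fy']*z,z],-1)
    return P@c['Rc'].T+c['o']
def save(c,n): cv2.imwrite('pics/'+n,c['color'][:,:,::-1])
E
python3 - <<'E'
from h import *
print(get_obs())
ims=[]
for n in ['scene','side','wrist']:
    c=cam(n); save(c,n+'0.png'); print(n,c['o'],c['Rc'][:,2],c['fx'])
    np.savez(n+'0.npz',**{k:c[k] for k in ['color','range_z','Rc','o','fx','fy','cx','cy']})
E
```

```text
{'clock': 0.0, 'joint_pos': array([-0.02259088,  0.33289703, -0.06467726,  1.46095881,  0.02161846,
        1.34987492, -0.0884949 ]), 'joint_velocities': array([ 4.56475490e-04,  8.45403529e-04,  6.09642621e-04, -3.33253237e-05,
       -8.15577639e-04, -2.28547034e-04,  4.04360171e-04]), 'tau': array([ 4.98105128e-04, -6.25449800e+01,  4.97091911e-02, -3.91610491e+01,
        1.63588714e-02,  9.83294769e-03, -6.01235030e-06]), 'position': array([ 6.24640864e-01, -2.96975197e-05,  2.41491799e-01]), 'ee_rot': array([ 7.07106635e-01,  7.07106560e-01, -5.41208676e-04, -4.76543011e-04]), 'ft_force': array([ 0.20328711, -0.54418884, -0.13035948]), 'torque': array([ 0.01905828,  0.03145571, -0.02469217]), 'grasp_force': 0.0, 'grip_width': 1.0009253671092746}
scene [-0.18699635  0.97838086  0.67499098] [ 0.57763002 -0.7093346  -0.40396534] 545.7822494312704
side [-0.03431875 -0.93276619  0.58002448] [ 0.51058544  0.76956227 -0.38350543] 488.1664164354745
wrist [0.62442097 0.06625236 0.37395188] [-5.13340948e-04 -2.57984240e-01 -9.66148989e-01] 426.1604761073514
```

View pics/scene0.png

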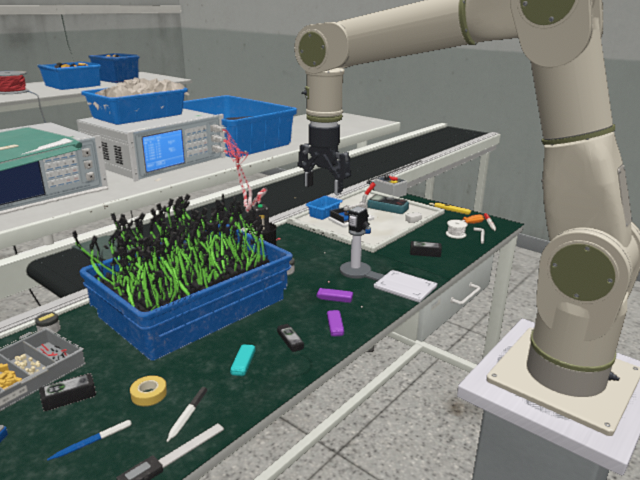

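View pics/wrist0.png

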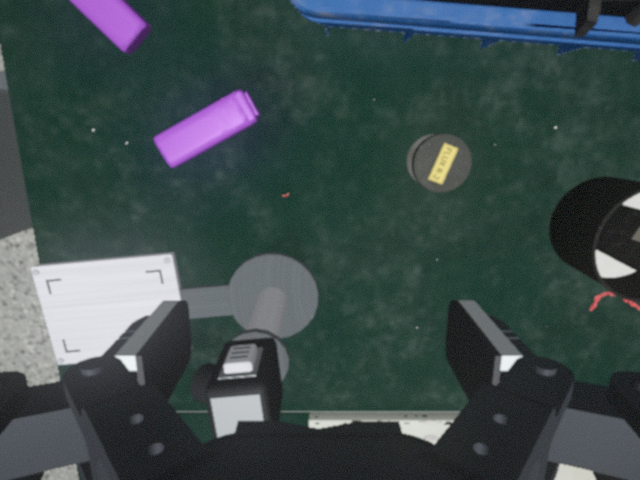

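The scene view shows two black packs: one at (290,338), left of the stand, and one at (425,248), right of it. The wrist view shows the plate at (110,300), the foot at (273,295) and the jar at (440,162). Next I'll measure both packs.

Run:
```python
from h import *
def ld(n): return dict(np.load(n+'0.npz'))
for n,box in [('scene',(270,320,310,355)),('scene',(405,235,447,262)),('side',None),('wrist',None)]:
    c=ld(n); P=cloud(c); hsv=cv2.cvtColor(c['color'],cv2.COLOR_RGB2HSV); val=c['color'].max(2)
    ok=(c['range_z']>0)
    if box:
        m=np.zeros(val.shape,bool); m[box[1]:box[3],box[0]:box[2]]=1
    else: m=np.ones(val.shape,bool)
    up=m&ok&(P[...,2]>.012)&(P[...,2]<.04)&(P[...,0]>.3)&(P[...,0]<.9)&(abs(P[...,1])<.5)&(hsv[...,1]<130)
    nn,l,st,ce=cv2.connectedComponentsWithStats(up.astype(np.uint8))
    for i in range(1,nn):
        if st[i,4]<60: continue
        q=P[l==i]; z=q[:,2]; top=q[z>np.percentile(z,90)-.006]
        r=cv2.minAreaRect((top[:,:2]*1000).astype(np.float32))
        print(n,st[i],'z',np.percentile(z,[50,95]).round(4),r)
# stand head & plate
c=ld('wrist');
for u,v in [(33,268),(174,254),(188,343),(60,363)]: print('plate?',plane(c,u,v,.01).round(4))
s=cv2.imread('pics/side0.png');a=cv2.imread('pics/scene0.png')[215:375,260:460]
cv2.imwrite('pics/mix.png',np.vstack([s[:, :],cv2.resize(a[:, :],(640,512))[:120]]))
```

```text
scene [277 324  27  24 322] z [0.0175 0.0199] ((489.50634765625, 267.26763916015625), (30.06096839904785, 85.60794067382812), 65.8718032836914)
scene [410 241  32  13 321] z [0.0268 0.0309] ((495.63726806640625, -309.575927734375), (88.14921569824219, 47.5201416015625), 31.278179168701172)
side [221 243  31   7 154] z [0.0167 0.019 ] ((489.2811584472656, 260.62298583984375), (35.44560623168945, 83.42793273925781), 68.8061752319336)
side [388 244  31  17 285] z [0.0261 0.0376] ((850.89794921875, -39.60377883911133), (38.42235565185547, 85.07793426513672), 36.84627151489258)
side [340 248  17  14 174] z [0.0285 0.0345] ((722.7713012695312, 29.34148406982422), (45.370506286621094, 36.29773712158203), 42.7293815612793)
side [379 279 103 100 807] z [0.0132 0.0148] ((755.5933227539062, -358.51947021484375), (283.13287353515625, 288.0889892578125), 89.89158630371094)
side [319 280  29  17 289] z [0.0151 0.036 ] ((576.3475952148438, -98.97125244140625), (10.987180709838867, 22.344411849975586), 62.513946533203125)
side [ 457  285   68   50 1011] z [0.0174 0.0378] ((832.8746337890625, -362.59
[... 1298 characters left out ...]
.0323 0.0396] ((859.2083129882812, -10.037393569946289), (31.2018985748291, 2.6001925468444824), 62.36545181274414)
wrist [596 250  44  34 868] z [0.0315 0.038 ] ((873.768310546875, -55.270347595214844), (19.82606315612793, 45.05733108520508), 63.45161056518555)
wrist [ 230  258   87   78 3850] z [0.0152 0.0251] ((583.7576904296875, -85.52194213867188), (74.78514099121094, 79.22040557861328), 75.5028076171875)
wrist [ 309  417  145   23 1261] z [0.0144 0.0156] ((686.3782348632812, -226.95376586914062), (24.444700241088867, 142.54904174804688), 89.31705474853516)
plate? [ 0.3671 -0.06    0.01  ]
plate? [ 0.4955 -0.0469  0.01  ]
plate? [ 0.501  -0.1351  0.01  ]
plate? [ 0.3764 -0.1563  0.01  ]
```

View pics/side0.png

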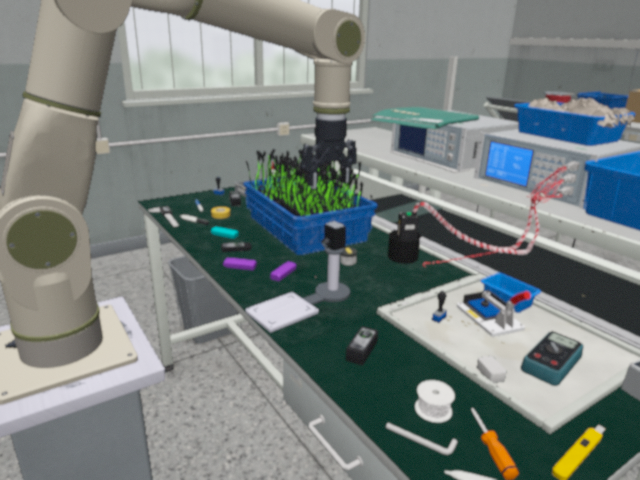

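Hero pack: the left one, at about (0.490, 0.265), 19 mm high. The right one is 30 mm high, so it is the spare. Before moving I'll get the stand pose and check the clearance to the planter.

Run:
```python
from h import *
for n in ['scene','side']:
    c=dict(np.load(n+'0.npz')); P=cloud(c).reshape(-1,3); z=c['range_z'].ravel()>0
    q=P[z&(P[:,2]>.05)&(P[:,2]<.6)&(P[:,1]>.08)&(P[:,1]<.6)&(P[:,0]>.3)&(P[:,0]<.75)]
    for x0 in np.arange(.3,.75,.05):
        s=q[(q[:,0]>=x0)&(q[:,0]<x0+.05)]; print(n,round(x0,2),len(s),s.min(0).round(3) if len(s) else '',s.max(0).round(3) if len(s) else '')
    if n=='side':
        h=P[z&(P[:,2]>.126)&(P[:,2]<.185)&(P[:,0]>.5)&(P[:,0]<.62)&(P[:,1]>-.16)&(P[:,1]<-.03)]
        print('head',len(h),np.percentile(h,[2,50,98],axis=0).round(3))
c=dict(np.load('wrist0.npz')); P=cloud(c); col=c['color'].astype(int)
m=((col.min(2)>120)&(abs(P[...,2]-.01)<.006)&(P[...,0]<.53)).astype(np.uint8)
ct=max(cv2.findContours(m,cv2.RETR_EXTERNAL,cv2.CHAIN_APPROX_NONE)[0],key=cv2.contourArea)
q=np.array([plane(c,*p[0],.01)[:2] for p in ct]); r=cv2.minAreaRect((q*1000).astype(np.float32)); print('plate',r)
top=(P[...,2]>.012)&(P[...,2]<.02)&(np.hypot(P[...,0]-.58,P[...,1]+.09)<.06); print('foot',cv2.minEnclosingCircle((P[top][:,:2]*1000).astype(np.float32)))
```

```text
scene 0.3 0  
scene 0.35 0  
scene 0.4 0  
scene 0.45 0  
scene 0.5 0  
scene 0.55 0  
scene 0.6 4484 [0.603 0.124 0.05 ] [0.65  0.519 0.202]
scene 0.65 3799 [0.65  0.121 0.05 ] [0.7   0.519 0.242]
scene 0.7 4108 [0.7   0.111 0.05 ] [0.75  0.516 0.241]
side 0.3 0  
side 0.35 0  
side 0.4 0  
side 0.45 0  
side 0.5 0  
side 0.55 0  
side 0.6 1425 [0.603 0.115 0.05 ] [0.65  0.513 0.2  ]
side 0.65 1886 [0.65  0.114 0.05 ] [0.7   0.517 0.24 ]
side 0.7 1347 [0.7   0.106 0.05 ] [0.75  0.512 0.24 ]
head 565 [[ 0.549 -0.114  0.128]
 [ 0.569 -0.105  0.156]
 [ 0.597 -0.074  0.179]]
plate ((434.38262939453125, -101.09544372558594), (130.62762451171875, 100.73555755615234), 5.494342803955078)
foot ((583.0130615234375, -87.65064239501953), 40.7056770324707)
```

Units first: shifts go in shares of 0.75 m and turns go in shares of 4 rad. So 0.265 m / 0.75 = 0.3533, -0.135 m / 0.75 = -0.18, -1.17 rad / 4 = -0.2925.

Request:
{"fn": "move_arm", "kwargs": {
  "plan": [
    {"delta_pos": [0,-0.0667,0],"turn": [0,0,-0.04],"fingers": 0},
    {"delta_pos": [0.0533,-0.1333,0],"turn": [0,0,-0.0825],"fingers": 0},
    {"delta_pos": [0.1133,-0.18,0],"turn": [0,0,-0.125],"fingers": 0},
    {"delta_pos": [0.1733,-0.18,0],"turn": [0,0,-0.1675],"fingers": 0},
    {"delta_pos": [0.24,-0.18,0],"turn": [0,0,-0.21],"fingers": 0},
    {"delta_pos": [0.3067,-0.18,0],"turn": [0,0,-0.2525],"fingers": 0},
    {"delta_pos": [0.3533,-0.18,0],"turn": [0,0,-0.2925],"fingers": 0},
    {"delta_pos": [0.3533,-0.18,0],"turn": [0,0,-0.2925],"fingers": 0},
    {"delta_pos": [0.3533,-0.18,0],"turn": [0,0,-0.2925],"fingers": 0}
  ]
}}

```text
clock: 1.27
position: [0.4901, 0.2642, 0.242]
ee_rot: [0.2, 0.98, -0.0, -0.0]
ft_force: [0.0, -0.9, 0.4]
grip_width: 0.997
grasp_force: 0.0
```

Run:
```python
from h import *
o=get_obs(); print(o['position'],o['joint_pos'].round(2),Rot.from_quat(o['ee_rot']).as_matrix().round(3))
c=cam('wrist'); save(c,'wrist1.png'); P=cloud(c); hsv=cv2.cvtColor(c['color'],cv2.COLOR_RGB2HSV)
m=(c['range_z']>0)&(P[...,2]>.013)&(P[...,2]<.03)&(np.hypot(P[...,0]-.49,P[...,1]-.265)<.065)
n,l,st,ce=cv2.connectedComponentsWithStats(m.astype(np.uint8))
for i in range(1,n):
    if st[i,4]<200: continue
    q=P[l==i]; top=q[q[:,2]>.017]
    print(st[i],np.median(q[:,2]),cv2.minAreaRect((q[:,:2]*1000).astype(np.float32)),cv2.minAreaRect((top[:,:2]*1000).astype(np.float32)))
```

```text
[0.49012864 0.26418403 0.24200225] [-0.25  0.21 -0.37  1.63  0.08  1.32  0.53] [[-0.92   0.392 -0.   ]
 [ 0.392  0.92  -0.001]
 [ 0.    -0.001 -1.   ]]
[ 303  153   35   98 3256] 0.01924340032338065 ((491.52850341796875, 266.1495056152344), (28.934097290039062, 84.64922332763672), 66.48860168457031) ((490.4495544433594, 266.17413330078125), (28.316490173339844, 82.36565399169922), 67.50899505615234)
```

View pics/wrist1.png

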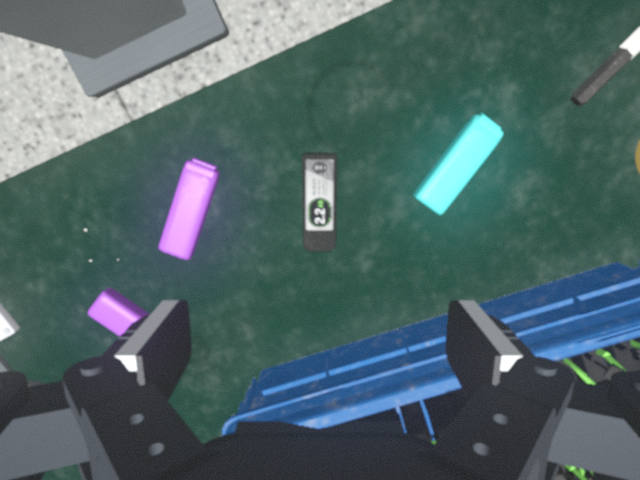

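The pack is at (319,200) in the wrist view, on axis at (0.4908, 0.2660). The purple and turquoise packs are clear of the fingers. I'll descend and grip.

To row units: 0.226 m / 0.75 = 0.3013, 0.05 m / 0.75 = 0.0667.

Request:
{"fn": "move_arm", "kwargs": {
  "plan": [
    {"delta_pos": [0,0.0027,0.0667],"fingers": 0},
    {"delta_pos": [0,0.0027,0.1333],"fingers": 0},
    {"delta_pos": [0,0.0027,0.2],"fingers": 0},
    {"delta_pos": [0,0.0027,0.2533],"fingers": 0},
    {"delta_pos": [0,0.0027,0.28],"fingers": 0},
    {"delta_pos": [0,0.0027,0.2933],"fingers": 0},
    {"delta_pos": [0,0.0027,0.3013],"fingers": 0},
    {"delta_pos": [0,0.0027,0.3013],"fingers": 0},
    {"delta_pos": [0,0.0027,0.3013],"fingers": 0.3}
  ],
  "force": 25
}}

```text
validation failed for argument at $.pl...
```

Request:
{"fn": "move_arm", "kwargs": {
  "plan": [
    {"delta_pos": [0,0,0],"fingers": 0.8},
    {"delta_pos": [0,0,0],"fingers": 0.8},
    {"delta_pos": [0,0,0],"fingers": 0.8},
    {"delta_pos": [0,0,0],"fingers": 0.8},
    {"delta_pos": [0,0,0],"fingers": 0.8},
    {"delta_pos": [0,0,0],"fingers": 0.8}
  ],
  "force": 30
}}

```text
validation failed for argument at $.pl...
```

To row units: 0.226 m / 0.75 = 0.3013, 0.22 m / 0.75 = 0.2933.

Request:
{"fn": "move_arm", "kwargs": {
  "plan": [
    {"delta_pos": [0,0.0027,0.0667],"turn": [0,0,0],"fingers": 0},
    {"delta_pos": [0,0.0027,0.1333],"turn": [0,0,0],"fingers": 0},
    {"delta_pos": [0,0.0027,0.2],"turn": [0,0,0],"fingers": 0},
    {"delta_pos": [0,0.0027,0.2533],"turn": [0,0,0],"fingers": 0},
    {"delta_pos": [0,0.0027,0.28],"turn": [0,0,0],"fingers": 0},
    {"delta_pos": [0,0.0027,0.2933],"turn": [0,0,0],"fingers": 0},
    {"delta_pos": [0,0.0027,0.3013],"turn": [0,0,0],"fingers": 0},
    {"delta_pos": [0,0.0027,0.3013],"turn": [0,0,0],"fingers": 0},
    {"delta_pos": [0,0.0027,0.3013],"turn": [0,0,0],"fingers": 0.3}
  ],
  "force": 30
}}

```text
clock: 2.45
position: [0.4914, 0.2671, 0.0172]
ee_rot: [0.199, 0.98, 0.0, 0.001]
ft_force: [0.6, 0.5, 0.7]
grip_width: 0.815
grasp_force: 0.0
```

Request:
{"fn": "move_arm", "kwargs": {
  "plan": [
    {"delta_pos": [0,0,0],"turn": [0,0,0],"fingers": 0.8},
    {"delta_pos": [0,0,0],"turn": [0,0,0],"fingers": 0.8},
    {"delta_pos": [0,0,0],"turn": [0,0,0],"fingers": 0.8},
    {"delta_pos": [0,0,0],"turn": [0,0,0],"fingers": 0.8},
    {"delta_pos": [0,0,0],"turn": [0,0,0],"fingers": 0.8},
    {"delta_pos": [0,0,0],"turn": [0,0,0],"fingers": 0.8}
  ],
  "force": 30
}}

```text
clock: 3.2
position: [0.491, 0.2669, 0.0167]
ee_rot: [0.199, 0.98, 0.0, 0.0]
ft_force: [-1.5, -0.7, 5.7]
grip_width: 0.328
grasp_force: 30.4
```

Gripped at about 28 mm. I'll lift it and carry it to the plate.

To row units: -0.361 m / 0.75 = -0.4813, -0.085 m / 0.75 = -0.1133, -0.496 rad / 4 = -0.124.

Request:
{"fn": "move_arm", "kwargs": {
  "plan": [
    {"delta_pos": [0,0,-0.02],"turn": [0,0,0],"fingers": 0.8},
    {"delta_pos": [0,0,-0.0667],"turn": [0,0,0],"fingers": 0.8},
    {"delta_pos": [-0.0067,-0.0267,-0.1067],"turn": [0,0,-0.01],"fingers": 0.8},
    {"delta_pos": [-0.0213,-0.0867,-0.1133],"turn": [0,0,-0.025],"fingers": 0.8},
    {"delta_pos": [-0.0373,-0.1467,-0.1133],"turn": [0,0,-0.04],"fingers": 0.8},
    {"delta_pos": [-0.0547,-0.2133,-0.1133],"turn": [0,0,-0.0575],"fingers": 0.8},
    {"delta_pos": [-0.072,-0.28,-0.1133],"turn": [0,0,-0.075],"fingers": 0.8},
    {"delta_pos": [-0.088,-0.3467,-0.1133],"turn": [0,0,-0.0925],"fingers": 0.8},
    {"delta_pos": [-0.1053,-0.4133,-0.1133],"turn": [0,0,-0.1075],"fingers": 0.8},
    {"delta_pos": [-0.1187,-0.46,-0.1133],"turn": [0,0,-0.12],"fingers": 0.8},
    {"delta_pos": [-0.1227,-0.4813,-0.1133],"turn": [0,0,-0.124],"fingers": 0.8},
    {"delta_pos": [-0.1227,-0.4813,-0.1133],"turn": [0,0,-0.124],"fingers": 0.8}
  ]
}}

```text
clock: 4.7
position: [0.4345, -0.1023, 0.1018]
ee_rot: [-0.046, 0.999, -0.0, 0.0]
ft_force: [0.1, -0.5, -0.6]
grip_width: 0.322
grasp_force: 29.9
```

Run:
```python
from h import *
o=get_obs(); R=Rot.from_quat(o['ee_rot']).as_matrix(); print(o['position'],o['joint_pos'].round(2),o['ft_force'],R.round(3), np.degrees(np.arctan2(R[1,1],R[0,1])))
c=cam('wrist'); save(c,'wrist2.png'); P=cloud(c); col=c['color'].astype(int)
m=(c['range_z']>0)&(abs(P[...,2]-.01)<.006)&(col.min(2)>100)
ct=max(cv2.findContours(m.astype(np.uint8),cv2.RETR_EXTERNAL,cv2.CHAIN_APPROX_NONE)[0],key=cv2.contourArea)
q=np.array([plane(c,*p[0],.01)[:2] for p in ct]); print('plate',cv2.minAreaRect((q*1000).astype(np.float32)))
d=P-o['position']; k=(c['range_z']>0)&(np.hypot(d[...,0],d[...,1])<.06)&(P[...,2]>.075)&(P[...,2]<.125)
q=P[k]; print(len(q),np.percentile(q[:,2],[5,50,95]) if len(q) else '')
```

```text
[ 0.43450478 -0.10229708  0.10184448] [ 0.29  0.09 -0.17  2.07  0.02  0.98  1.78] [ 0.06496829 -0.48659543 -0.63361547] [[-0.996 -0.093  0.001]
 [-0.093  0.996 -0.   ]
 [-0.001 -0.    -1.   ]] 95.3178824306765
plate ((421.6960144042969, -103.60415649414062), (107.75907135009766, 99.44633483886719), 5.405649662017822)
22652 [0.10122214 0.10469887 0.11774357]
```

View pics/wrist2.png

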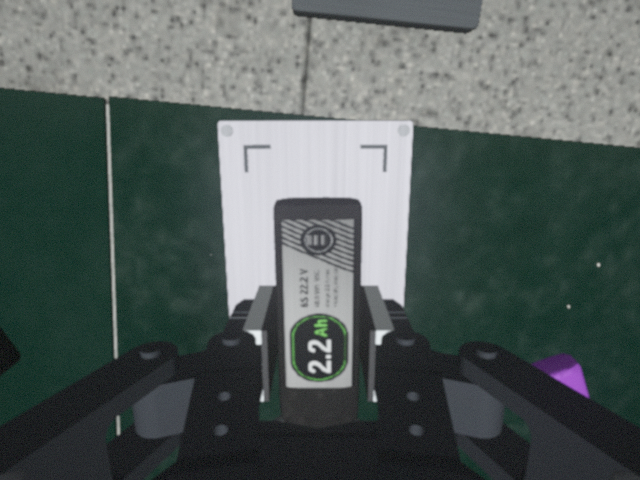

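The pack is held level, label up, with its far end at row 198 over the plate. I'll check its centring, then lower it.

Run:
```python
from h import *
c=cam('wrist'); P=cloud(c); o=get_obs()['position']; R=Rot.from_quat(get_obs()['ee_rot']).as_matrix()
for v in (198,202,206,410,420,425): print(v,((plane(c,318,v,.104)-o)@R).round(4), P[v,318].round(4))
for v in(300,): 
    for u in (275,361): print(((plane(c,u,210,.104)-o)@R).round(4))
```

```text
198 [ 0.0432  0.0006 -0.0023] [ 0.394  -0.1039  0.0919]
202 [ 0.042   0.0006 -0.0023] [ 0.394  -0.1039  0.0994]
206 [ 0.0407  0.0006 -0.0023] [ 0.3947 -0.1038  0.1026]
410 [-0.0329  0.0005 -0.0023] [ 0.467  -0.097   0.1048]
420 [-0.037   0.0005 -0.0023] [ 0.472  -0.0965  0.1038]
425 [-0.0391  0.0005 -0.0023] [ 0.4741 -0.0963  0.1037]
[ 0.0395 -0.0128 -0.0023]
[ 0.0394  0.014  -0.0023]
```

To row units: 0.068 m / 0.75 = 0.0907, 0.065 m / 0.75 = 0.0867.

Request:
{"fn": "move_arm", "kwargs": {
  "plan": [
    {"delta_pos": [0,0,0.04],"turn": [0,0,0],"fingers": 0.8},
    {"delta_pos": [0,0,0.0667],"turn": [0,0,0],"fingers": 0.8},
    {"delta_pos": [0,0,0.08],"turn": [0,0,0],"fingers": 0.8},
    {"delta_pos": [0,0,0.0867],"turn": [0,0,0],"fingers": 0.8},
    {"delta_pos": [0,0,0.0907],"turn": [0,0,0],"fingers": 0.8},
    {"delta_pos": [0,0,0.0907],"turn": [0,0,0],"fingers": 0.8}
  ]
}}

```text
clock: 5.55
position: [0.435, -0.1014, 0.0336]
ee_rot: [-0.048, 0.999, -0.0, 0.0]
ft_force: [0.0, 0.5, -1.9]
grip_width: 0.329
grasp_force: 29.9
```

Request:
{"fn": "move_arm", "kwargs": {
  "plan": [
    {"delta_pos": [0,0,0.0027],"turn": [0,0,0],"fingers": 0.8},
    {"delta_pos": [0,0,0.0053],"turn": [0,0,0],"fingers": 0.8},
    {"delta_pos": [0,0,0.0067],"turn": [0,0,0],"fingers": 0.8},
    {"delta_pos": [0,0,0.008],"turn": [0,0,0],"fingers": 0.8},
    {"delta_pos": [0,0,0.008],"turn": [0,0,0],"fingers": 0.8}
  ]
}}

```text
clock: 6.18
position: [0.4346, -0.1014, 0.0272]
ee_rot: [-0.048, 0.999, 0.0, -0.0]
ft_force: [0.4, -0.1, -1.2]
grip_width: 0.325
grasp_force: 29.9
```

To row units: 0.001 m / 0.75 = 0.0013.

Request:
{"fn": "move_arm", "kwargs": {
  "plan": [
    {"delta_pos": [0,0,0.0013],"turn": [0,0,0],"fingers": 0.8},
    {"delta_pos": [0,0,0.0013],"turn": [0,0,0],"fingers": 0.8},
    {"delta_pos": [0,0,0.0013],"turn": [0,0,0],"fingers": 0.8}
  ]
}}

```text
clock: 6.55
position: [0.4348, -0.1014, 0.0267]
ee_rot: [-0.048, 0.999, -0.0, 0.0]
ft_force: [-2.8, 0.7, 5.5]
grip_width: 0.328
grasp_force: 30.6
```

Contact felt. I'll open the fingers and rise.

Request:
{"fn": "move_arm", "kwargs": {
  "plan": [
    {"delta_pos": [0,0,0],"turn": [0,0,0],"fingers": 0.6},
    {"delta_pos": [0,0,0],"turn": [0,0,0],"fingers": 0.5},
    {"delta_pos": [0,0,0],"turn": [0,0,0],"fingers": 0.3},
    {"delta_pos": [0,0,0],"turn": [0,0,0],"fingers": 0.2},
    {"delta_pos": [0,0,-0.0133],"turn": [0,0,0],"fingers": 0.1},
    {"delta_pos": [0,0,-0.0533],"turn": [0,0,0],"fingers": 0},
    {"delta_pos": [0,0,-0.12],"turn": [0,0,0],"fingers": 0},
    {"delta_pos": [0,0,-0.1867],"turn": [0,0,0],"fingers": 0},
    {"delta_pos": [0,0,-0.2533],"turn": [0,0,0],"fingers": 0},
    {"delta_pos": [0,0,-0.3067],"turn": [0,0,0],"fingers": 0},
    {"delta_pos": [0,0,-0.3067],"turn": [0,0,0],"fingers": 0}
  ]
}}

```text
clock: 7.92
position: [0.436, -0.1015, 0.2601]
ee_rot: [-0.048, 0.999, -0.001, 0.003]
ft_force: [0.4, 1.3, -0.2]
grip_width: 1.001
grasp_force: 0.0
```

Run:
```python
from h import *
o=get_obs(); print(o['position'],o['joint_pos'].round(2))
c=cam('wrist'); save(c,'wrist3.png'); P=cloud(c); col=c['color'].astype(int); ok=c['range_z']>0
m=ok&(abs(P[...,2]-.01)<.005)&(col.min(2)>100)&(P[...,0]<.52)
ct=max(cv2.findContours(m.astype(np.uint8),cv2.RETR_EXTERNAL,cv2.CHAIN_APPROX_NONE)[0],key=cv2.contourArea)
q=np.array([plane(c,*p[0],.01)[:2] for p in ct]); print('plate',cv2.minAreaRect((q*1000).astype(np.float32)))
k=ok&(P[...,2]>.022)&(P[...,2]<.04)&(np.hypot(P[...,0]-.4345,P[...,1]+.1015)<.06); q=P[k]
print('pack',np.median(q[:,2]),cv2.minAreaRect((q[:,:2]*1000).astype(np.float32)))
for n in ['side','scene']:
    s=cam(n); S=cloud(s); k=(s['range_z']>0)&(S[...,2]>.126)&(S[...,2]<.188)&(abs(S[...,0]-.58)<.06)&(abs(S[...,1]+.087)<.05)
    t=S[k]; M=np.array([.5837,-.0867]); a=np.radians(5.5); L=(t[:,:2]-M)@np.array([[np.cos(a),-np.sin(a)],[np.sin(a),np.cos(a)]])
    print(n,len(t),np.percentile(L,[1,5,50,95,99],axis=0).round(4).tolist(), np.percentile(t[:,2],[50,98]))
    tt=L[t[:,2]>np.percentile(t[:,2],98)-.006]; print('top',cv2.minAreaRect((tt*1000).astype(np.float32)))
```

```text
[ 0.43602922 -0.10153466  0.26005901] [ 0.3  -0.07 -0.16  1.87 -0.01  1.33  1.8 ]
plate ((444.52325439453125, -101.18091583251953), (152.32778930664062, 99.6642837524414), 5.422367095947266)
pack 0.029219525374780175 ((436.36944580078125, -100.08042907714844), (85.29545593261719, 28.324724197387695), 6.061575412750244)
side 570 [[-0.0359, -0.0271], [-0.0325, -0.0257], [-0.0158, -0.0168], [0.0092, 0.0108], [0.0127, 0.0156]] [0.15569284 0.17926428]
top ((-4.783766746520996, -4.776105880737305), (33.10835647583008, 42.56348419189453), 2.4145333766937256)
scene 438 [[-0.035, -0.0204], [-0.0299, -0.0147], [-0.0124, 0.0148], [0.0106, 0.0257], [0.0136, 0.0277]] [0.1567463 0.1794732]
top ((-2.188283920288086, 1.9826183319091797), (42.72441482543945, 32.82878875732422), 88.46458435058594)
```

View pics/wrist3.png

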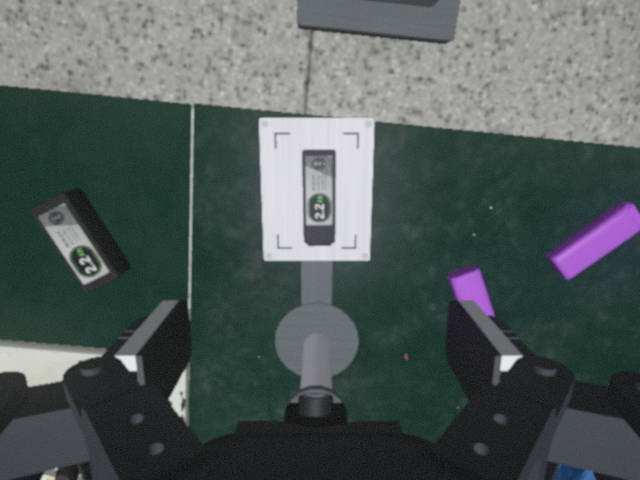

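The pack lies mid-plate, label up, long side towards the mast: pack (0.436,-0.100), plate about (0.434,-0.101), yaw 6.1° vs 5.4°. Next I'll go above the camera head and measure it up close.

To row units: -0.147 m / 0.75 = -0.196, -0.13 m / 0.75 = -0.1733.

Request:
{"fn": "move_arm", "kwargs": {
  "plan": [
    {"delta_pos": [-0.0533,0,0],"turn": [0,0,0],"fingers": 0},
    {"delta_pos": [-0.12,0,0],"turn": [0,0,0],"fingers": 0},
    {"delta_pos": [-0.1733,0,0],"turn": [0,0,0],"fingers": 0},
    {"delta_pos": [-0.196,0,0],"turn": [0,0,0],"fingers": 0},
    {"delta_pos": [-0.196,0,0],"turn": [0,0,0],"fingers": 0},
    {"delta_pos": [-0.196,0,0],"turn": [0,0,0],"fingers": 0}
  ]
}}

```text
clock: 8.82
position: [0.5801, -0.0876, 0.2556]
ee_rot: [-0.047, 0.999, 0.0, -0.001]
ft_force: [0.5, 0.4, 0.6]
grip_width: 1.001
grasp_force: 0.0
```

Run:
```python
from h import *
o=get_obs(); R=Rot.from_quat(o['ee_rot']).as_matrix(); print(o['position'],o['joint_pos'].round(2))
c=cam('wrist'); save(c,'wrist4.png'); P=cloud(c); ok=c['range_z']>0
L=(P-o['position'])@R
k=ok&(P[...,2]>.168)&(P[...,2]<.19)&(abs(L[...,1])<.036)&(abs(L[...,0])<.05); q=L[k]; v,u=np.nonzero(k)
print(len(q),np.median(P[k][:,2]),cv2.minAreaRect((q[:,:2]*1000).astype(np.float32)),np.percentile(q,[1,99],axis=0),u.min(),u.max(),v.min(),v.max())
```

```text
[ 0.58008559 -0.08761171  0.25558169] [ 0.23  0.25 -0.19  1.54  0.05  1.36  1.7 ]
5390 0.18006645565276644 ((-1.3431034088134766, 1.1931476593017578), (33.21925735473633, 48.434566497802734), 0.4061599373817444) [[-0.01718013 -0.02227163  0.07371822]
 [ 0.01507437  0.0204301   0.08617432]] 272 363 221 286
```

View pics/wrist4.png

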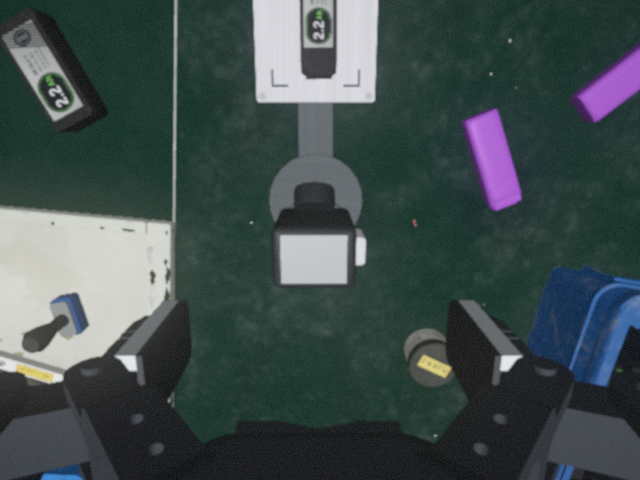

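The head is centred at (318,260), about 1 mm off the tool axis, with the button at the right (361,247), which is +y. I'll descend and pinch it.

To row units: 0.108 m / 0.75 = 0.144, 0.1 m / 0.75 = 0.1333.

Request:
{"fn": "move_arm", "kwargs": {
  "plan": [
    {"delta_pos": [-0.0013,0,0.04],"turn": [0,0,0],"fingers": 0},
    {"delta_pos": [-0.0013,0,0.08],"turn": [0,0,0],"fingers": 0},
    {"delta_pos": [-0.0013,0,0.1133],"turn": [0,0,0],"fingers": 0},
    {"delta_pos": [-0.0013,0,0.1333],"turn": [0,0,0],"fingers": 0},
    {"delta_pos": [-0.0013,0,0.144],"turn": [0,0,0],"fingers": 0},
    {"delta_pos": [-0.0013,0,0.144],"turn": [0,0,0],"fingers": 0},
    {"delta_pos": [-0.0013,0,0.144],"turn": [0,0,0],"fingers": 0}
  ]
}}

```text
clock: 9.75
position: [0.5825, -0.0874, 0.1493]
ee_rot: [-0.048, 0.999, -0.0, 0.001]
ft_force: [1.0, 0.2, 0.8]
grip_width: 1.001
grasp_force: 0.0
```

Request:
{"fn": "move_arm", "kwargs": {
  "plan": [
    {"delta_pos": [0,0,0],"turn": [0,0,0],"fingers": 0.2},
    {"delta_pos": [0,0,0],"turn": [0,0,0],"fingers": 0.4},
    {"delta_pos": [0,0,0],"turn": [0,0,0],"fingers": 0.6},
    {"delta_pos": [0,0,0],"turn": [0,0,0],"fingers": 0.8},
    {"delta_pos": [0,0,0],"turn": [0,0,0],"fingers": 0.8},
    {"delta_pos": [0,0,0],"turn": [0,0,0],"fingers": 0.8},
    {"delta_pos": [0,0,0],"turn": [0,0,0],"fingers": 0.8}
  ],
  "force": 50
}}

```text
clock: 10.62
position: [0.5824, -0.0896, 0.1495]
ee_rot: [-0.047, 0.999, -0.001, 0.001]
ft_force: [-1.3, -5.4, 6.6]
grip_width: 0.507
grasp_force: 52.6
```

The opening is about 44 mm, so the button is pressed. I'll draw it up.

To row units: -0.05 m / 0.75 = -0.0667, -0.001 m / 0.75 = -0.0013.

Request:
{"fn": "move_arm", "kwargs": {
  "plan": [
    {"delta_pos": [0,-0.0013,-0.0067],"turn": [0,0,0],"fingers": 0.8},
    {"delta_pos": [0,-0.0027,-0.0133],"turn": [0,0,0],"fingers": 0.8},
    {"delta_pos": [0,-0.0027,-0.024],"turn": [0,0,0],"fingers": 0.8},
    {"delta_pos": [0,-0.0027,-0.0347],"turn": [0,0,0],"fingers": 0.8},
    {"delta_pos": [0,-0.0027,-0.0453],"turn": [0,0,0],"fingers": 0.8},
    {"delta_pos": [0,-0.0027,-0.056],"turn": [0,0,0],"fingers": 0.8},
    {"delta_pos": [0,-0.0027,-0.0667],"turn": [0,0,0],"fingers": 0.8},
    {"delta_pos": [0,-0.0027,-0.0667],"turn": [0,0,0],"fingers": 0.8}
  ]
}}

```text
clock: 11.62
position: [0.5823, -0.0896, 0.1988]
ee_rot: [-0.047, 0.999, -0.0, 0.0]
ft_force: [4.2, -2.9, -5.3]
grip_width: 0.51
grasp_force: 51.8
```

To row units: -0.062 m / 0.75 = -0.0827, -0.057 m / 0.75 = -0.076.

Request:
{"fn": "move_arm", "kwargs": {
  "plan": [
    {"delta_pos": [0,0,-0.008],"turn": [0,0,0],"fingers": 0.8},
    {"delta_pos": [0,0,-0.016],"turn": [0,0,0],"fingers": 0.8},
    {"delta_pos": [0,0,-0.024],"turn": [0,0,0],"fingers": 0.8},
    {"delta_pos": [0,0,-0.0347],"turn": [0,0,0],"fingers": 0.8},
    {"delta_pos": [0,0,-0.0453],"turn": [0,0,0],"fingers": 0.8},
    {"delta_pos": [0,0,-0.056],"turn": [0,0,0],"fingers": 0.8},
    {"delta_pos": [0,0,-0.0667],"turn": [0,0,0],"fingers": 0.8},
    {"delta_pos": [0,0,-0.076],"turn": [0,0,0],"fingers": 0.8},
    {"delta_pos": [0,0,-0.0827],"turn": [0,0,0],"fingers": 0.8},
    {"delta_pos": [0,0,-0.0827],"turn": [0,0,0],"fingers": 0.8}
  ]
}}

```text
clock: 12.88
position: [0.5822, -0.0896, 0.2596]
ee_rot: [-0.048, 0.999, -0.0, -0.0]
ft_force: [5.0, -3.4, -8.5]
grip_width: 0.509
grasp_force: 52.4
```

To row units: -0.011 m / 0.75 = -0.0147, -0.009 m / 0.75 = -0.012.

Request:
{"fn": "move_arm", "kwargs": {
  "plan": [
    {"delta_pos": [0,0,-0.004],"turn": [0,0,0],"fingers": 0.8},
    {"delta_pos": [0,0,-0.008],"turn": [0,0,0],"fingers": 0.8},
    {"delta_pos": [0,0,-0.012],"turn": [0,0,0],"fingers": 0.8},
    {"delta_pos": [0,0,-0.0147],"turn": [0,0,0],"fingers": 0.8},
    {"delta_pos": [0,0,-0.0147],"turn": [0,0,0],"fingers": 0.8}
  ]
}}

```text
clock: 13.5
position: [0.5821, -0.0896, 0.2698]
ee_rot: [-0.048, 0.999, -0.0, -0.001]
ft_force: [6.6, -2.9, -13.0]
grip_width: 0.512
grasp_force: 55.0
```

To row units: -0.002 m / 0.75 = -0.0027, -0.001 m / 0.75 = -0.0013.

Request:
{"fn": "move_arm", "kwargs": {
  "plan": [
    {"delta_pos": [0,0,-0.0013],"turn": [0,0,0],"fingers": 0.8},
    {"delta_pos": [0,0,-0.0027],"turn": [0,0,0],"fingers": 0.8},
    {"delta_pos": [0,0,-0.0027],"turn": [0,0,0],"fingers": 0.8},
    {"delta_pos": [0,0,-0.0027],"turn": [0,0,0],"fingers": 0.8}
  ]
}}

```text
clock: 14.0
position: [0.582, -0.0896, 0.2699]
ee_rot: [-0.048, 0.999, 0.0, -0.001]
ft_force: [11.1, -3.4, -23.9]
grip_width: 0.511
grasp_force: 55.0
```

Run:
```python
from h import *
c=cam('side'); cv2.imwrite('pics/side5.png',cv2.resize(c['color'][160:340,230:470,::-1],(800,600),interpolation=cv2.INTER_CUBIC))
P=cloud(c); k=(c['range_z']>0)&(np.hypot(P[...,0]-.582,P[...,1]+.088)<.035)&(P[...,2]>.11)
print(get_obs()['ft_force'],P[k][:,2].max())
w=cam('wrist'); P=cloud(w); k=(w['range_z']>0)&(P[...,2]>.022)&(P[...,2]<.04)&(np.hypot(P[...,0]-.4345,P[...,1]+.1015)<.06); q=P[k]
print('pack',len(q),cv2.minAreaRect((q[:,:2]*1000).astype(np.float32)) if len(q) else '')
```

```text
[ 12.57060333  -3.63049727 -23.88927142] 0.5627509681496635
pack 2644 ((450.6510009765625, -98.49662780761719), (57.403480529785156, 28.319440841674805), 6.118164539337158)
```

View pics/side5.png

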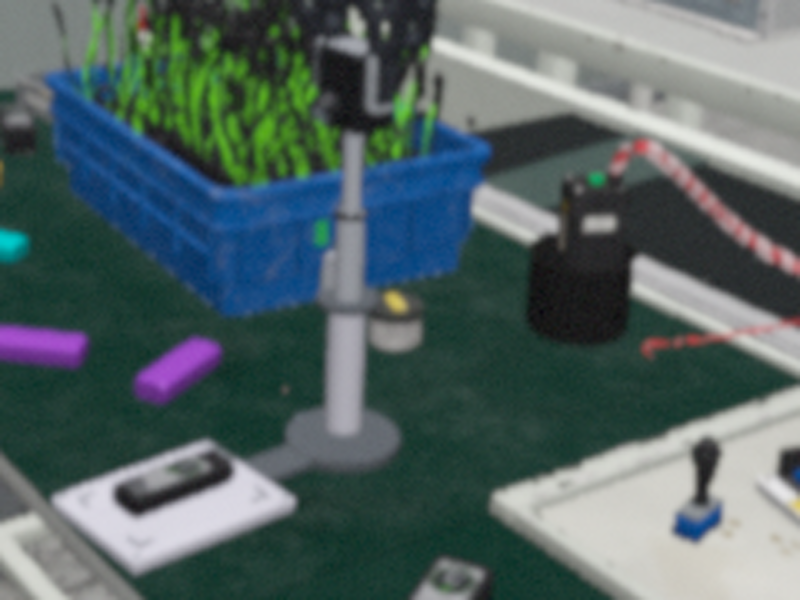

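The side view shows both tubes out, with the head at (345,85) in the jaws and the pack on the plate at (175,480). The force rose to 24 N with no further travel, so this is the second stop. Handing in.

```bash
python3 -c "
from h import *
o=get_obs(); print(o['position'],o['grip_width']); print(hand_in())"
```

```text
[ 0.5819855  -0.08955771  0.26989177] 0.504774445691293
the job is handed in; nothing more can be done
None
```

The thin pack lies label up within about 3 mm of the plate's centre, its long side pointing at the mast, and the camera head is held at the second stop with its button pressed; the job was handed in at about 14 s, and the spare pack, jar and date stamp were not touched.

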